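# Pick out the fullest tin of grinding balls by feel

## Task

The three closed tins of grinding balls for the glaze mill look alike, but one is clearly fuller: lift them to feel their weight and find the heaviest. Put the two lighter tins away standing upright in their wooden tray, set down and not dropped, and finish holding the heaviest up in the gripper, upright, still and clear of everything, its underside at least 10 cm above the work board, ready to be handed over. Never tip a tin over, and leave the ware stack, bowl, knife and pail where they are.

Things in the scene. Friction and masses are not known exactly. Their poses are not given: they have to be found in the camera images.
- tin_a: one of three look-alike closed round tins (metal, blue band), 64 mm across (66 mm over the lid's skirt, from 66 mm up), 84 mm tall, stiff; origin: centre of its underside, z up. Starts upright on the work board (top at z = 0.006). Rigid contents inside, 1.5 mm of sideways play. Weighs 0.1 to 0.6 kg in all; the heaviest, any of the three, is at least 0.18 kg heavier than the other two
- tin_b: one of three look-alike closed round tins (metal, blue band), 64 mm across (66 mm over the lid's skirt, from 66 mm up), 84 mm tall, stiff; origin: centre of its underside, z up. Starts upright on the work board (top at z = 0.006). Rigid contents inside, 1.5 mm of sideways play. Weighs 0.1 to 0.6 kg in all; the heaviest, any of the three, is at least 0.18 kg heavier than the other two
- tin_c: one of three look-alike closed round tins (metal, blue band), 64 mm across (66 mm over the lid's skirt, from 66 mm up), 84 mm tall, stiff; origin: centre of its underside, z up. Starts upright on the work board (top at z = 0.006). Rigid contents inside, 1.5 mm of sideways play. Weighs 0.1 to 0.6 kg in all; the heaviest, any of the three, is at least 0.18 kg heavier than the other two
- tray: low wooden tray on the work board, heavy and immovable, 330 mm long (its x) by 150 mm (its y) outside; walls 8 mm thick, rim 24 mm above its underside; origin: centre of its underside; inside floor 8 mm above the origin, 314 x 134 mm, flat with no dividers, room for three tins in a row along its x. To the robot's left or right
- ware_stack: bystander: three round bats, 192 mm in diameter, under a pale clay dish, 64 mm high in all, on the work board on the side opposite the tray; origin: centre of its underside
- bowl: bystander: white stoneware bowl, 124 mm across, 55 mm high, on the table beyond the work board; origin: centre of its underside
- knife: bystander: potter's knife, wooden handle 95 x 20 x 14 mm and steel blade 75 mm, lying on the table beyond the work board; origin: under the joint of handle and blade, x towards the blade's tip
- pail: bystander: white lidded slip pail with wire handle, 116 mm across, 95 mm high, on the table beyond the work board; origin: centre of its underside

How it is judged:
By the outcome, as a careful person would: the job done as asked, in the order asked, and still so for the second after the job is handed in, while the arm keeps its last pose, push and grip.
It also fails if it takes over 72 s, if anything falls off the work surface, if the arm or the gripper's body presses on something with over 40 N, if the wrist force passes 120 N, or if a joint passes its speed limit or range.

## Robot

A 7-joint arm with a two-finger parallel gripper is mounted at the origin on the work surface. World frame = base frame: x ahead of the robot, y to its left, z up, the work surface at z = 0. Lengths are in m, angles in rad, forces in N, time in s.
With the tool pointing down it reaches from about 0.4 to 0.85 m from the base axis. Payload 4.5 kg.
Tool frame: the origin (TCP) lies at the very end of the fingers, on their centre line; the grasp point (between the pads) lies 19 mm behind it; z points along the fingers, y is the line along which they close (so a half turn about z gives the same grasp; the last joint's range is limited). The gripper opens to 88 mm and grips with 3 to 60 N. Pads are 18 mm wide; open, the fingers measure 123 mm over their backs; the gripper's body (75 mm by 187 mm) begins 45 mm behind the grasp point.
Start: joints at [1.171, 0.689, -0.195, 1.565, 0.157, 0.902, -0.215], TCP at [0.263, -0.567, 0.239] pointing down, gripper open.
Joint ranges: [-3.01, 3.01], [-0.46, 2.08], [-1.47, 1.51], [0.13, 2.56], [-1, 4.14], [0.04, 2.09], [-2.66, 2.66]. Speed limits (rad/s): [2.57, 2.57, 3.14, 3.14, 3.14, 3.14, 3.14].

## Interface

Orientations are given as a unit quaternion [x, y, z, w].
In Python, from plant import r gives the robot as it stands. The module is installed in compiled form; this text tells all that it offers.
- The arm moves only by the tool step_arm, never from a script. Its argument "increments" is a list of rows, each a list of 2 entries, a list of its own where there are three numbers: the shift along the world's x, y, z in cm, then the turn, a rotation vector about the world's x, y, z in degrees. A call has exactly 10 rows; each row shifts and turns the commanded pose from where the row before left it; what a row does not reach is not made up. A row lasts 1/10 s, in which the tool goes at most 50 mm and 8.59 degrees, less where a joint would pass 70% of its speed; a pose out of reach is approached as far as the arm can. A call is refused whole if a number of a shift passes 5 or a number of a turn 8.59, either way. A call with a gripper value outside its range is refused whole. "fingers" is the opening, from 0 (shut) to 1 (fully open), set as the call begins (left out, the last holds). The fingers move at their own pace and stop on an object; "grip_force" is the grip in N (left out, the last holds). Time passes only in rows, so rows that do not move let the fingers close, or fill a call up. It gives the time, the measured TCP pose, the force, the opening and the grip force at its end, in the units of the state.
- r.get_state(): the state, without advancing time (a new reading comes with each control period).
- r.snapshot(name): name is "scene" or "top" or "wrist"; returns (picture, depth): 400x640x3 uint8, red, green, blue; 400x640 float32, m along the optical axis (not along the pixel's ray), 0 where there is no reading.
- r.calibration(name): a dict with "fov_y" (degrees; the focal length in pixels is half the picture's height over the tangent of half this angle, whatever the lens; pixels are square), "cx", "cy" (the principal point, pixels), "R" (3x3) and "t" (3): a world point X has camera coordinates R X + t. Camera axes: x right, y down, z forward; pixel columns grow to the right and rows downward; lengths in m; the calibration is good to about 2 mm. The wrist camera is an equidistant fisheye: a pixel r from the principal point sees the ray r / f radians off the axis. A picture is of the moment at which its call begins: read the wrist's pose just before it. calibration takes no time and is no camera call; for the wrist camera it gives the pose at the moment of the call.
- r.finish_job(): hands the job in; it is judged then, once.
The state is a dict: "clock": time; "q": joint angles; "qd": joint speeds; "joint_torque": joint torques, N m; "tool_pos": TCP position; "eef_rot": TCP orientation; "contact_force": force on the tool from outside, world axes, zero at the start; "moment": the same for the moment, N m; "opening": opening from 0.0 (shut) to 1.0 (fully open); "finger_force": force on a finger pad.
Only numpy, scipy, OpenCV 4.12 (cv2) and the standard library are available. Lean on these libraries where they do the work, as an engineer would, in place of code of your own. Each camera call takes 0.05 s, during which the arm holds its last target. There are 200 camera calls.

## Working session

There is one attempt and no reset: what is moved stays moved. The work goes in short steps, Python scripts to look and compute and a tool call to move; the robot and the scene stay as the last step left them, time stands still between calls to the robot, and variables do not carry over. Pictures are saved under pics/ and viewed, at most 10 in all, crops included, and the job is handed in when it is done.

Besides the shell and the picture viewer there is one more tool, called as a command line: name --argument value ..., lists and objects as JSON in quotes. step_arm: Moves the arm, as the interface text tells. Its arguments: {"type":"object","properties":{"increments":{"type":"array","items":{"type":"array"}},"fingers":{"type":"number"},"grip_force":{"type":"number"}},"required":["increments"]}

```bash
mkdir -p pics; cat > h.py <<'E'
import numpy as np, cv2
from plant import r
def cast(cal,u,v,z):
    f=200/np.tan(np.radians(cal["fov_y"])/2); R=np.array(cal["R"]);t=np.array(cal["t"])
    d=R.T@np.array([(u-cal["cx"])/f,(v-cal["cy"])/f,1]); c=-R.T@t
    return c+d*(z-c[2])/d[2]
def cloud(cal,D):
    f=200/np.tan(np.radians(cal["fov_y"])/2); R=np.array(cal["R"]);t=np.array(cal["t"])
    v,u=np.mgrid[:400,:640]
    P=np.stack([(u-cal["cx"])/f*D,(v-cal["cy"])/f*D,D],-1)
    return (P-t)@R
E
python3 - <<'E'
from h import *
for n in("scene","top"):
    p,d=r.snapshot(n); np.savez(f"{n}0.npz",p=p,d=d); cv2.imwrite(f"pics/{n}0.png",p[:,:,::-1])
    c=r.calibration(n); print(n,c["fov_y"],-np.array(c["R"]).T@np.array(c["t"]))
print(r.get_state())
E
```

```text
scene 52.23740218142589 [ 1.07081837 -0.39676887  0.91435061]
top 50.22308435166316 [ 3.75829463e-01 -9.96686149e-04  1.10844240e+00]
{'clock': 0.1, 'q': array([ 1.17080991,  0.68990334, -0.19454134,  1.56621659,  0.15728769,
        0.90247262, -0.2151445 ]), 'qd': array([-0.00028429, -0.00291707,  0.00164197, -0.0034031 ,  0.00011872,
       -0.00044452, -0.00024813]), 'joint_torque': array([-2.77804735e-03, -5.28500462e+01, -1.27141122e+00, -1.53836060e+01,
       -5.25876344e-02,  2.01436691e-03, -6.43854463e-06]), 'tool_pos': array([ 0.26243832, -0.56662522,  0.23799499]), 'eef_rot': array([ 9.76566360e-01,  2.15215002e-01, -2.16662021e-04, -7.75145314e-04]), 'contact_force': array([-0.2737788 ,  0.58476245,  0.65954003]), 'moment': array([ 0.00200928,  0.03519371, -0.06145338]), 'finger_force': 0.0, 'opening': 0.9989188926778066}
```

View pics/top0.png

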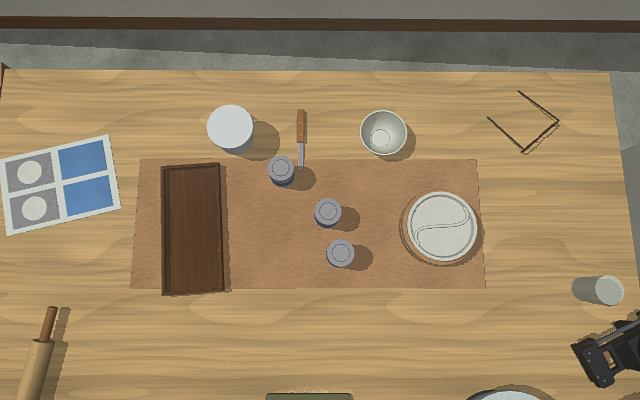

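View pics/scene0.png

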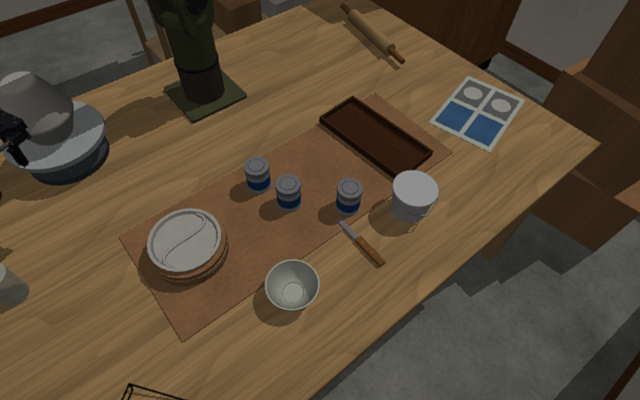

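The top view shows the tins at about (281,169), (328,212) and (340,253). The tray is on the robot's left, spanning (162,165) to (227,294), with the pail at (230,128), the knife at (300,140) and the ware stack at (441,228). Next I'll measure these.

```bash
python3 - <<'E'
from h import *
z=np.load("top0.npz");p,d=z["p"],z["d"];c=r.calibration("top");W=cloud(c,d)
print("board z",np.median(W[270:285,250:320,2]), "table",np.median(W[310:330,200:300,2]))
for n,(u,v) in dict(t1=(281,169),t2=(328,212),t3=(340,253)).items():
    m=np.zeros((400,640),np.uint8);m[v-22:v+22,u-22:u+22]=1
    m&=((W[...,2]>.078)&(W[...,2]<.11)).astype(np.uint8)
    k=cv2.findContours(m,0,2)[0];k=max(k,key=cv2.contourArea);(a,b),rad=cv2.minEnclosingCircle(k)
    print(n,a,b,rad,"z",np.median(W[...,2][m>0]),"pos",cast(c,a,b,.09).round(4),"diam",2*(cast(c,a+rad,b,.09)-cast(c,a,b,.09))[1].round(4), "med",np.median(W[m>0],0).round(4))
m=((W[...,2]>.022)&(W[...,2]<.045)).astype(np.uint8);m[:,:140]=0;m[:,250:]=0;m[:155]=0;m[310:]=0
pts=np.argwhere(m)
Q=W[m>0][:,:2].astype(np.float32);print("tray",cv2.minAreaRect(Q),len(Q),np.median(W[190:270,175:210,2]))
for n,b in dict(pail=(205,100,258,158),stack=(398,186,485,268),bowl=(355,105,412,160)).items():
    s=W[b[1]:b[3],b[0]:b[2]].reshape(-1,3);s=s[s[:,2]>.03];print(n,s.min(0).round(3),s.max(0).round(3))
# scene cross-check
z=np.load("scene0.npz");c2=r.calibration("scene");W2=cloud(c2,z["d"])
for u,v in((257,163),(288,183),(349,186)):
    s=W2[v-3:v+4,u-3:u+4].reshape(-1,3);print("scene",np.median(s,0).round(4))
    B=W2[v-25:v+30,u-22:u+22].reshape(-1,3);B=B[(B[:,2]>.08)&(B[:,2]<.1)];print(((B.min(0)+B.max(0))/2).round(4))
E
```

```text
board z 0.006129999090197684 table 0.00019892397255562527
t1 280.30426025390625 168.07650756835938 13.487628936767578 z 0.09038983812532257 pos [0.6408 0.0693 0.09  ] diam -0.0664 med [0.6409 0.0697 0.0904]
t2 327.21429443359375 211.2142791748047 13.652105331420898 z 0.09026389201859582 pos [ 0.5339 -0.0456  0.09  ] diam -0.066 med [ 0.5342 -0.0451  0.0903]
t3 340.0409851074219 252.58197021484375 13.918336868286133 z 0.09023542104151885 pos [ 0.4347 -0.0755  0.09  ] diam -0.066 med [ 0.4339 -0.0753  0.0902]
tray ((0.503003716468811, 0.29925093054771423), (0.33008235692977905, 0.15208390355110168), 4.557291030883789) 1383 0.01425921880591959
pail [ 0.376 -0.001  0.03 ] [0.804 0.254 1.108]
stack [ 0.376 -0.42   0.03 ] [ 5.970e-01 -1.000e-03  1.108e+00]
bowl [ 0.376 -0.253  0.03 ] [ 8.090e-01 -1.000e-03  1.108e+00]
scene [ 0.4299 -0.0714  0.0916]
[ 0.4702 -0.0786  0.0886]
scene [ 0.5344 -0.0469  0.0918]
[ 0.5018 -0.0486  0.0883]
scene [0.6376 0.0693 0.0913]
[0.6429 0.0677 0.0879]
```

Tins: t1 (0.641, 0.069), t2 (0.534, -0.046), t3 (0.434, -0.075), lids at z 0.090 and 66 mm across, as expected. Tray centre is (0.503, 0.299), turned about 4.5°, measuring 330 x 152 mm. I'm heading to t3 with the closing line turned onto world y.

step_arm --increments '[[[0.6,1.8,-0.2],[0,0,-1]],[[1.2,3.4,-0.4],[0,0,-2.4]],[[1.5,4.4,-0.6],[0,0,-3]],[[1.5,4.4,-0.6],[0,0,-3]],[[1.5,4.4,-0.6],[0,0,-3]],[[1.5,4.4,-0.6],[0,0,-3]],[[1.5,4.4,-0.6],[0,0,-3]],[[1.5,4.4,-0.6],[0,0,-3]],[[1.5,4.4,-0.6],[0,0,-2.4]],[[1.5,4.4,-0.6],[0,0,-1]]]' --fingers 1 --grip_force 35

```text
clock: 1.1
tool_pos: [0.4011, -0.1614, 0.1845]
eef_rot: [1.0, -0.0, -0.0, 0.0]
contact_force: [0.6, -0.9, -1.0]
opening: 0.999
finger_force: 0.0
```

step_arm --increments '[[[1.1,2.9,-0.5],[0,0,0]],[[1.0,2.7,-1.0],[0,0,0]],[[0.8,2.0,-1.0],[0,0,0]],[[0.4,1.0,-1.0],[0,0,0]],[[0,0,-1.0],[0,0,0]],[[0,0,-0.5],[0,0,0]],[[0,0,0],[0,0,0]],[[0,0,0],[0,0,0]],[[0,0,0],[0,0,0]],[[0,0,0],[0,0,0]]]'

```text
clock: 2.1
tool_pos: [0.4338, -0.0776, 0.1351]
eef_rot: [1.0, 0.0, 0.0, 0.0]
contact_force: [0.9, 0.1, -0.3]
opening: 1.004
finger_force: 0.0
```

```bash
cat >> h.py <<'E'
def fproj(cal,X):
    f=200/np.tan(np.radians(cal["fov_y"])/2); P=np.array(cal["R"])@np.array(X)+np.array(cal["t"])
    th=np.arctan2(np.hypot(P[0],P[1]),P[2]);a=np.arctan2(P[1],P[0]);return np.array([cal["cx"]+f*th*np.cos(a),cal["cy"]+f*th*np.sin(a)])
def fcast(cal,u,v,z):
    f=200/np.tan(np.radians(cal["fov_y"])/2);R=np.array(cal["R"]);c=-R.T@np.array(cal["t"])
    x,y=u-cal["cx"],v-cal["cy"];q=np.hypot(x,y);th=q/f
    d=R.T@np.array([x/q*np.sin(th),y/q*np.sin(th),np.cos(th)]);return c+d*(z-c[2])/d[2]
E
python3 - <<'E'
from h import *
s=r.get_state();print(s["tool_pos"],s["contact_force"],s["q"].round(2))
c=r.calibration("wrist");p,d=r.snapshot("wrist")
p=p.copy()
for X,Y in((.434,-.075),(.534,-.046),(.641,.069)):
    pts=np.array([fproj(c,[X+.033*np.cos(a),Y+.033*np.sin(a),.09]) for a in np.linspace(0,6.28,40)])
    print(pts.mean(0)); cv2.polylines(p,[pts.astype(np.int32)],True,(255,0,0),1)
cv2.imwrite("pics/w1.png",p[:,:,::-1])
E
```

```text
[ 0.43383784 -0.07763152  0.13510308] [ 0.92289887  0.09420214 -0.25700555] [ 0.05  0.66  0.03  2.21 -0.06  0.27 -1.43]
[310.64656637 216.61780124]
[263.79545618  63.83918811]
[120.40035469 -48.44928065]
```

View pics/w1.png

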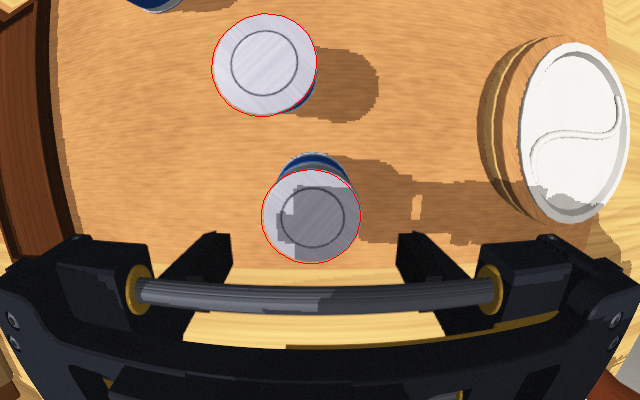

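The predicted lid circles land on the wrist view's lids (tin at (311,217), second at (264,64)), so the positions hold. I'm going down on t3.

step_arm --increments '[[[0,0.2,-0.5],[0,0,0]],[[0,0,-1.5],[0,0,0]],[[0,0,-1.8],[0,0,0]],[[0,0,-1.8],[0,0,0]],[[0,0,-1.6],[0,0,0]],[[0,0,-1.4],[0,0,0]],[[0,0,-1.0],[0,0,0]],[[0,0,-0.5],[0,0,0]],[[0,0,0],[0,0,0]],[[0,0,0],[0,0,0]]]'

```text
clock: 3.15
tool_pos: [0.4383, -0.0759, 0.0378]
eef_rot: [1.0, 0.0, -0.003, -0.001]
contact_force: [0.0, -0.1, 0.1]
opening: 1.0
finger_force: 0.0
```

step_arm --increments '[[[0,0,0],[0,0,0]],[[0,0,0],[0,0,0]],[[0,0,0],[0,0,0]],[[0,0,0],[0,0,0]],[[0,0,0],[0,0,0]],[[0,0,0],[0,0,0]],[[0,0,0],[0,0,0]],[[0,0,0],[0,0,0]],[[0,0,0],[0,0,0]],[[0,0,0],[0,0,0]]]' --fingers 0 --grip_force 35

```text
clock: 4.15
tool_pos: [0.438, -0.076, 0.0377]
eef_rot: [1.0, 0.0, -0.004, -0.001]
contact_force: [-1.3, -1.2, 5.9]
opening: 0.727
finger_force: 35.0
```

step_arm --increments '[[[0,0,0.3],[0,0,0]],[[0,0,0.8],[0,0,0]],[[0,0,1.2],[0,0,0]],[[0,0,1.2],[0,0,0]],[[0,0,0.8],[0,0,0]],[[0,0,0.3],[0,0,0]],[[0,0,0],[0,0,0]],[[0,0,0],[0,0,0]],[[0,0,0],[0,0,0]],[[0,0,0],[0,0,0]]]'

```text
clock: 5.15
tool_pos: [0.4376, -0.0758, 0.083]
eef_rot: [1.0, 0.0, -0.004, -0.001]
contact_force: [0.3, 0.6, -2.2]
opening: 0.729
finger_force: 35.0
```

```bash
python3 - <<'E'
from h import *
for i in range(5):
    s=r.get_state();print(s["contact_force"].round(2),s["moment"].round(3),s["tool_pos"].round(4),s["eef_rot"].round(4),s["joint_torque"][1].round(2),s["joint_torque"][3].round(2),s["q"].round(3))
    r.snapshot("top")
E
```

```text
[ 0.32  0.59 -2.24] [ 0.006  0.005 -0.024] [ 0.4376 -0.0758  0.083 ] [ 1.0e+00  5.0e-04 -4.3e-03 -7.0e-04] -45.24 -3.08 [ 0.062  0.774  0.01   2.22  -0.052  0.157 -1.449]
[-0.28 -0.03 -2.9 ] [ 0.014 -0.008 -0.004] [ 0.4377 -0.0758  0.0831] [ 1.0e+00  5.0e-04 -4.3e-03 -7.0e-04] -45.19 -3.08 [ 0.062  0.774  0.011  2.22  -0.052  0.157 -1.449]
[-0.87 -0.64 -3.1 ] [0.037 0.055 0.001] [ 0.4377 -0.0758  0.0831] [ 1.0e+00  5.0e-04 -4.2e-03 -7.0e-04] -45.16 -3.08 [ 0.062  0.774  0.011  2.22  -0.052  0.157 -1.449]
[-0.2   0.09 -2.64] [-0.008 -0.011 -0.022] [ 0.4377 -0.0758  0.0832] [ 1.0e+00  5.0e-04 -4.2e-03 -7.0e-04] -45.14 -3.09 [ 0.062  0.773  0.011  2.22  -0.052  0.157 -1.449]
[ 0.56  1.18 -2.1 ] [ 0.064 -0.038  0.041] [ 0.4378 -0.0758  0.0832] [ 1.0e+00  5.0e-04 -4.1e-03 -7.0e-04] -45.12 -3.09 [ 0.062  0.773  0.011  2.22  -0.052  0.157 -1.449]
```

step_arm --increments '[[[0,0,-0.4],[0,0,0]],[[0,0,-1.0],[0,0,0]],[[0,0,-1.2],[0,0,0]],[[0,0,-0.9],[0,0,0]],[[0,0,-0.5],[0,0,0]],[[0,0,-0.3],[0,0,0]],[[0,0,-0.2],[0,0,0]],[[0,0,-0.1],[0,0,0]],[[0,0,0],[0,0,0]],[[0,0,0],[0,0,0]]]'

```text
clock: 6.4
tool_pos: [0.4378, -0.0758, 0.0377]
eef_rot: [1.0, 0.0, -0.004, -0.001]
contact_force: [-1.4, 0.2, 0.7]
opening: 0.724
finger_force: 35.0
```

step_arm --increments '[[[0,0,0],[0,0,0]],[[0,0,0],[0,0,0]],[[0,0,0],[0,0,0]],[[0,0,0],[0,0,0]],[[0,0,0],[0,0,0]],[[0,0,0.5],[0,0,0]],[[0,0,1.5],[0,0,0]],[[0,0,2.5],[0,0,0]],[[0,0,2.5],[0,0,0]],[[0,0,2.5],[0,0,0]]]' --fingers 1

```text
clock: 7.4
tool_pos: [0.4375, -0.0758, 0.1336]
eef_rot: [1.0, 0.0, -0.004, -0.001]
contact_force: [-0.2, 0.1, -0.6]
opening: 1.003
finger_force: 0.0
```

step_arm --increments '[[[1.2,0.4,0],[0,0,0]],[[2.4,0.7,0],[0,0,0]],[[2.6,0.8,0],[0,0,0]],[[2.2,0.7,0],[0,0,0]],[[1.2,0.4,-0.3],[0,0,0]],[[0,0,-1.0],[0,0,0]],[[0,0,-1.8],[0,0,0]],[[0,0,-1.8],[0,0,0]],[[0,0,-1.2],[0,0,0]],[[0,0,-0.5],[0,0,0]]]'

```text
clock: 8.4
tool_pos: [0.5322, -0.0461, 0.0651]
eef_rot: [1.0, 0.0, -0.006, -0.001]
contact_force: [-0.6, -0.5, -0.8]
opening: 0.999
finger_force: 0.0
```

step_arm --increments '[[[0,0,-0.6],[0,0,0]],[[0,0,-1.0],[0,0,0]],[[0,0,-1.0],[0,0,0]],[[0,0,-0.5],[0,0,0]],[[0,0,0],[0,0,0]],[[0,0,0],[0,0,0]],[[0,0,0],[0,0,0]],[[0,0,0],[0,0,0]],[[0,0,0],[0,0,0]],[[0,0,0],[0,0,0]]]'

```text
clock: 9.4
tool_pos: [0.534, -0.0458, 0.0356]
eef_rot: [1.0, 0.0, -0.004, -0.001]
contact_force: [-0.4, -0.7, -0.6]
opening: 1.004
finger_force: 0.0
```

step_arm --increments '[[[0,0,0],[-0.1,-0.45,0]],[[0,0,0],[0,0,0]],[[0,0,0],[0,0,0]],[[0,0,0],[0,0,0]],[[0,0,0],[0,0,0]],[[0,0,0],[0,0,0]],[[0,0,0],[0,0,0]],[[0,0,0],[0,0,0]],[[0,0,0],[0,0,0]],[[0,0,0],[0,0,0]]]' --fingers 0

```text
clock: 10.4
tool_pos: [0.5338, -0.046, 0.0354]
eef_rot: [1.0, 0.0, -0.0, 0.0]
contact_force: [-0.5, -0.6, 1.0]
opening: 0.722
finger_force: 35.0
```

step_arm --increments '[[[0,0,0.3],[0,0,0]],[[0,0,0.8],[0,0,0]],[[0,0,1.2],[0,0,0]],[[0,0,1.2],[0,0,0]],[[0,0,0.7],[0,0,0]],[[0,0,0.3],[0,0,0]],[[0,0,0],[0,0,0]],[[0,0,0],[0,0,0]],[[0,0,0],[0,0,0]],[[0,0,0],[0,0,0]]]'

```text
clock: 11.4
tool_pos: [0.5336, -0.0458, 0.08]
eef_rot: [1.0, 0.001, -0.0, 0.0]
contact_force: [-0.1, 0.8, -1.0]
opening: 0.712
finger_force: 35.0
```

```bash
python3 - <<'E'
from h import *
for i in range(5):
    s=r.get_state();print(s["contact_force"].round(2),s["tool_pos"].round(4),s["eef_rot"].round(4))
    r.snapshot("top")
E
```

```text
[-0.15  0.78 -1.03] [ 0.5336 -0.0458  0.08  ] [ 1.e+00  5.e-04 -4.e-04  2.e-04]
[ 0.27  0.28 -1.91] [ 0.5337 -0.0458  0.08  ] [ 1.e+00  5.e-04 -4.e-04  2.e-04]
[ 0.77 -0.34 -2.01] [ 0.5337 -0.0459  0.0801] [ 1.e+00  5.e-04 -3.e-04  2.e-04]
[-0.37 -0.78 -1.65] [ 0.5337 -0.0458  0.0801] [ 1.e+00  5.e-04 -3.e-04  2.e-04]
[ 0.05 -0.15 -1.82] [ 0.5338 -0.0458  0.0802] [ 1.e+00  5.e-04 -2.e-04  2.e-04]
```

step_arm --increments '[[[0,0,-0.4],[0,0,0]],[[0,0,-1.0],[0,0,0]],[[0,0,-1.2],[0,0,0]],[[0,0,-0.9],[0,0,0]],[[0,0,-0.5],[0,0,0]],[[0,0,-0.2],[0,0,0]],[[0,0,-0.2],[0,0,0]],[[0,0,-0.1],[0,0,0]],[[0,0,0],[0,0,0]],[[0,0,0],[0,0,0]]]'

```text
clock: 12.65
tool_pos: [0.5341, -0.0459, 0.0357]
eef_rot: [1.0, 0.0, 0.0, 0.0]
contact_force: [0.4, 0.1, -1.3]
opening: 0.716
finger_force: 35.0
```

step_arm --increments '[[[0,0,0],[0,0,0]],[[0,0,0],[0,0,0]],[[0,0,0],[0,0,0]],[[0,0,0],[0,0,0]],[[0,0,0],[0,0,0]],[[0,0,0.5],[0,0,0]],[[0,0,1.5],[0,0,0]],[[0,0,2.5],[0,0,0]],[[0,0,3],[0,0,0]],[[0,0,2.5],[0,0,0]]]' --fingers 1

```text
clock: 13.65
tool_pos: [0.5341, -0.046, 0.1379]
eef_rot: [1.0, 0.0, 0.001, 0.0]
contact_force: [0.0, 0.6, 0.5]
opening: 1.002
finger_force: 0.0
```

step_arm --increments '[[[1.2,1.3,0],[0,0,3]],[[2.4,2.6,0],[0,0,3]],[[2.8,3.0,0],[0,0,3]],[[2.8,3.0,0],[0,0,3]],[[1.5,1.6,0],[0,0,3]],[[0,0,-0.8],[0,0,0]],[[0,0,-1.8],[0,0,0]],[[0,0,-2.0],[0,0,0]],[[0,0,-1.2],[0,0,0]],[[0,0,-0.4],[0,0,0]]]'

```text
clock: 14.65
tool_pos: [0.6392, 0.0677, 0.0723]
eef_rot: [0.991, 0.13, -0.002, 0.001]
contact_force: [-0.2, -0.5, 0.5]
opening: 1.001
finger_force: 0.0
```

step_arm --increments '[[[0,0,-0.6],[0,0,0]],[[0,0,-1.2],[0,0,0]],[[0,0,-1.2],[0,0,0]],[[0,0,-0.7],[0,0,0]],[[0,0,-0.2],[0,0,0]],[[0,0,0],[0,0,0]],[[0,0,0],[0,0,0]],[[0,0,0],[0,0,0]],[[0,0,0],[0,0,0]],[[0,0,0],[0,0,0]]]'

```text
clock: 15.65
tool_pos: [0.641, 0.0692, 0.0347]
eef_rot: [0.991, 0.131, 0.0, 0.0]
contact_force: [-0.2, -0.4, 0.3]
opening: 1.002
finger_force: 0.0
```

step_arm --increments '[[[0,0,0],[0,0,0]],[[0,0,0],[0,0,0]],[[0,0,0],[0,0,0]],[[0,0,0],[0,0,0]],[[0,0,0],[0,0,0]],[[0,0,0],[0,0,0]],[[0,0,0],[0,0,0]],[[0,0,0],[0,0,0]],[[0,0,0],[0,0,0]],[[0,0,0],[0,0,0]]]' --fingers 0

```text
clock: 16.65
tool_pos: [0.641, 0.069, 0.0344]
eef_rot: [0.991, 0.131, 0.0, 0.0]
contact_force: [0.1, -1.2, 0.2]
opening: 0.708
finger_force: 35.0
```

step_arm --increments '[[[0,0,0.3],[0,0,0]],[[0,0,0.8],[0,0,0]],[[0,0,1.2],[0,0,0]],[[0,0,1.2],[0,0,0]],[[0,0,0.7],[0,0,0]],[[0,0,0.3],[0,0,0]],[[0,0,0],[0,0,0]],[[0,0,0],[0,0,0]],[[0,0,0],[0,0,0]],[[0,0,0],[0,0,0]]]'

```text
clock: 17.65
tool_pos: [0.6405, 0.0691, 0.0789]
eef_rot: [0.991, 0.131, -0.0, 0.0]
contact_force: [0.1, 0.7, -4.6]
opening: 0.704
finger_force: 35.0
```

```bash
python3 - <<'E'
from h import *
for i in range(5):
    s=r.get_state();print(s["contact_force"].round(2),s["tool_pos"].round(4),s["eef_rot"].round(4))
    r.snapshot("top")
print(s["q"])
E
```

```text
[ 0.09  0.66 -4.65] [0.6405 0.0691 0.0789] [ 9.914e-01  1.310e-01 -5.000e-04  2.000e-04]
[ 0.03  0.22 -5.12] [0.6406 0.0691 0.079 ] [ 9.914e-01  1.310e-01 -4.000e-04  2.000e-04]
[ 0.4  -0.29 -4.53] [0.6407 0.0691 0.0791] [ 9.914e-01  1.310e-01 -3.000e-04  2.000e-04]
[-0.46 -0.36 -4.34] [0.6408 0.0691 0.0792] [ 9.914e-01  1.310e-01 -2.000e-04  2.000e-04]
[-0.37  0.58 -4.08] [0.6408 0.0691 0.0792] [ 9.914e-01  1.310e-01 -1.000e-04  2.000e-04]
[-0.18181081  0.91776927  0.00485658  1.62121328 -0.00602729  0.60291223
 -1.48194189]
```

t1 weighs about 0.46 kg, against 0.26 for t3 and 0.17 for t2, so t1 is the heaviest. I'm setting it back and fetching t2.

step_arm --increments '[[[0,0,-0.4],[0,0,0]],[[0,0,-1.0],[0,0,0]],[[0,0,-1.2],[0,0,0]],[[0,0,-0.9],[0,0,0]],[[0,0,-0.5],[0,0,0]],[[0,0,-0.2],[0,0,0]],[[0,0,-0.2],[0,0,0]],[[0,0,-0.1],[0,0,0]],[[0,0,0],[0,0,0]],[[0,0,0],[0,0,0]]]'

```text
clock: 18.9
tool_pos: [0.6411, 0.0692, 0.0347]
eef_rot: [0.991, 0.131, 0.0, 0.0]
contact_force: [0.5, 0.3, -4.5]
opening: 0.702
finger_force: 35.0
```

step_arm --increments '[[[0,0,0],[0,0,0]],[[0,0,0],[0,0,0]],[[0,0,0],[0,0,0]],[[0,0,0],[0,0,0]],[[0,0,0],[0,0,0]],[[0,0,0.5],[0,0,0]],[[0,0,1.5],[0,0,0]],[[0,0,2.5],[0,0,0]],[[0,0,3],[0,0,0]],[[0,0,2.5],[0,0,0]]]' --fingers 1

```text
clock: 19.9
tool_pos: [0.6415, 0.0692, 0.1372]
eef_rot: [0.991, 0.131, 0.001, 0.0]
contact_force: [1.0, 0.6, -0.6]
opening: 1.001
finger_force: 0.0
```

step_arm --increments '[[[-1.2,-1.3,0],[0,0,-3]],[[-2.4,-2.6,0],[0,0,-3]],[[-2.8,-3.0,0],[0,0,-3]],[[-2.8,-3.0,0],[0,0,-3]],[[-1.5,-1.6,0],[0,0,-3]],[[0,0,-0.8],[0,0,0]],[[0,0,-1.8],[0,0,0]],[[0,0,-2.0],[0,0,0]],[[0,0,-1.2],[0,0,0]],[[0,0,-0.4],[0,0,0]]]'

```text
clock: 20.9
tool_pos: [0.5341, -0.0448, 0.0714]
eef_rot: [1.0, 0.001, -0.0, -0.0]
contact_force: [-0.7, -0.5, 0.2]
opening: 1.001
finger_force: 0.0
```

step_arm --increments '[[[0,0,-0.6],[0,0,0]],[[0,0,-1.2],[0,0,0]],[[0,0,-1.2],[0,0,0]],[[0,0,-0.6],[0,0,0]],[[0,0,0],[0,0,0]],[[0,0,0],[0,0,0]],[[0,0,0],[0,0,0]],[[0,0,0],[0,0,0]],[[0,0,0],[0,0,0]],[[0,0,0],[0,0,0]]]'

```text
clock: 21.9
tool_pos: [0.534, -0.0459, 0.0366]
eef_rot: [1.0, 0.0, 0.0, 0.0]
contact_force: [-0.4, 0.1, 0.5]
opening: 1.0
finger_force: 0.0
```

step_arm --increments '[[[0,0,0],[0,0,0]],[[0,0,0],[0,0,0]],[[0,0,0],[0,0,0]],[[0,0,0],[0,0,0]],[[0,0,0],[0,0,0]],[[0,0,0],[0,0,0]],[[0,0,0],[0,0,0]],[[0,0,0],[0,0,0]],[[0,0,0],[0,0,0]],[[0,0,0],[0,0,0]]]' --fingers 0

```text
clock: 22.9
tool_pos: [0.5339, -0.0459, 0.0364]
eef_rot: [1.0, 0.0, -0.0, 0.0]
contact_force: [0.2, -0.2, -0.1]
opening: 0.717
finger_force: 35.0
```

step_arm --increments '[[[0,0,0.4],[0,0,0]],[[0,0,1.0],[0,0,0]],[[0,0,1.6],[0,0,0]],[[0,0,1.8],[0,0,0]],[[0,0,1.8],[0,0,0]],[[0,0,1.8],[0,0,0]],[[0,0,1.6],[0,0,0]],[[0.1,0.8,1.2],[0,0,0]],[[0.2,1.5,0.6],[0,0,0]],[[0.4,2.4,0.2],[0,0,0]]]'

```text
clock: 23.9
tool_pos: [0.541, 0.0005, 0.1577]
eef_rot: [1.0, -0.001, 0.001, 0.001]
contact_force: [-1.0, -0.2, -1.5]
opening: 0.72
finger_force: 35.0
```

step_arm --increments '[[[0.4,3.2,0],[0,0,0]],[[0.5,3.8,0],[0,0,0]],[[0.5,4.0,0],[0,0,0]],[[0.5,4.0,0],[0,0,0]],[[0.5,4.0,0],[0,0,0]],[[0.5,3.8,0],[0,0,0]],[[0.5,3.2,0],[0,0,0]],[[0.4,2.4,0],[0,0,0]],[[0.2,1.4,0],[0,0,0]],[[0.2,0.6,0],[0,0,0]]]'

```text
clock: 24.9
tool_pos: [0.582, 0.3072, 0.1563]
eef_rot: [1.0, 0.002, -0.0, -0.0]
contact_force: [0.3, -0.9, -1.4]
opening: 0.715
finger_force: 35.0
```

step_arm --increments '[[[0,-0.2,-0.4],[0,0,0]],[[0,0,-1.0],[0,0,0]],[[0,0,-1.6],[0,0,0]],[[0,0,-1.8],[0,0,0]],[[0,0,-1.8],[0,0,0]],[[0,0,-1.6],[0,0,0]],[[0,0,-1.2],[0,0,0]],[[0,0,-0.8],[0,0,0]],[[0,0,-0.4],[0,0,0]],[[0,0,-0.2],[0,0,0]]]'

```text
clock: 25.9
tool_pos: [0.583, 0.3031, 0.0483]
eef_rot: [1.0, 0.0, 0.0, 0.0]
contact_force: [0.5, -0.8, -1.2]
opening: 0.716
finger_force: 35.0
```

step_arm --increments '[[[0,0,-0.1],[0,0,0]],[[0,0,-0.1],[0,0,0]],[[0,0,-0.1],[0,0,0]],[[0,0,-0.1],[0,0,0]],[[0,0,0],[0,0,0]],[[0,0,0],[0,0,0]],[[0,0,0],[0,0,0]],[[0,0,0],[0,0,0]],[[0,0,0],[0,0,0]],[[0,0,0],[0,0,0]]]'

```text
clock: 26.9
tool_pos: [0.583, 0.3032, 0.0445]
eef_rot: [1.0, 0.0, 0.0, 0.0]
contact_force: [0.2, 0.5, -1.0]
opening: 0.716
finger_force: 35.0
```

step_arm --increments '[[[0,0,-0.05],[0,0,0]],[[0,0,-0.05],[0,0,0]],[[0,0,0],[0,0,0]],[[0,0,0],[0,0,0]],[[0,0,0],[0,0,0]],[[0,0,0],[0,0,0]],[[0,0,0],[0,0,0]],[[0,0,0],[0,0,0]],[[0,0,0],[0,0,0]],[[0,0,0],[0,0,0]]]'

```text
clock: 27.9
tool_pos: [0.5829, 0.3032, 0.0444]
eef_rot: [1.0, 0.0, 0.0, 0.0]
contact_force: [-1.4, -0.9, 6.3]
opening: 0.718
finger_force: 35.0
```

step_arm --increments '[[[0,0,0.1],[0,0,0]],[[0,0,0],[0,0,0]],[[0,0,0],[0,0,0]],[[0,0,0],[0,0,0]],[[0,0,0],[0,0,0]],[[0,0,0.5],[0,0,0]],[[0,0,1.5],[0,0,0]],[[0,0,2.5],[0,0,0]],[[0,0,3],[0,0,0]],[[0,0,2.5],[0,0,0]]]' --fingers 1

```text
clock: 28.9
tool_pos: [0.5835, 0.3033, 0.1472]
eef_rot: [1.0, 0.0, 0.001, -0.0]
contact_force: [0.5, 0.8, -0.5]
opening: 1.001
finger_force: 0.0
```

step_arm --increments '[[[-0.6,-1.6,0],[0,0,0]],[[-1.4,-3.4,0],[0,0,0]],[[-1.7,-4.4,0],[0,0,0]],[[-1.7,-4.4,0],[0,0,0]],[[-1.7,-4.4,0],[0,0,0]],[[-1.7,-4.4,0],[0,0,0]],[[-1.7,-4.4,0],[0,0,0]],[[-1.7,-4.4,0],[0,0,0]],[[-1.5,-4.2,0],[0,0,0]],[[-0.8,-2.3,0],[0,0,0]]]'

```text
clock: 29.9
tool_pos: [0.4364, -0.0798, 0.1456]
eef_rot: [1.0, -0.002, 0.0, 0.001]
contact_force: [-0.3, 0.5, 0.0]
opening: 1.004
finger_force: 0.0
```

```bash
python3 - <<'E'
from h import *
p,d=r.snapshot("top"); cv2.imwrite("pics/top1.png",cv2.resize(p[90:310,130:500,::-1],None,fx=2,fy=2))
s=r.get_state();print(s["tool_pos"],s["eef_rot"].round(4))
c=r.calibration("top");W=cloud(c,d)
m=((W[...,2]>.085)&(W[...,2]<.11)).astype(np.uint8);m[:,:160]=0
for k in cv2.findContours(m,0,2)[0]:
    if cv2.contourArea(k)>300:
        (a,b),q=cv2.minEnclosingCircle(k);print((a,b),q,cast(c,a,b,.094).round(4))
E
```

```text
[ 0.43521446 -0.08299707  0.14564614] [ 1.0e+00 -4.3e-03 -4.0e-04  2.3e-03]
(508.0, 399.0) 30.000099182128906 [ 0.1115 -0.4457  0.094 ]
(606.5, 290.5) 17.219274520874023 [ 0.3476 -0.6972  0.094 ]
(183.0244903564453, 190.45965576171875) 14.10893726348877 [0.5831 0.3033 0.094 ]
(279.9800109863281, 167.60400390625) 13.238714218139648 [0.641  0.0698 0.094 ]
(229.5, 126.5) 23.162569046020508 [0.7463 0.1973 0.094 ]
```

View pics/top1.png

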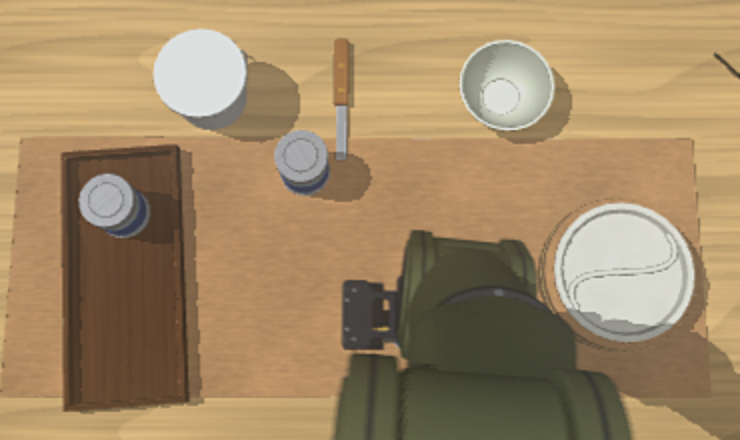

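The picture shows t2 upright in the tray (crop (110,205)) and t1 still at (300,160); the bystanders haven't moved. Next is t3.

step_arm --increments '[[[0,0,0],[0,0,0]],[[0,0,0],[0,0,0]],[[0,0,-0.5],[0,0,0]],[[0,0,-1],[0,0,0]],[[0,0,-1],[0,0,0]],[[0,0,-0.5],[0,0,0]],[[0,0,-0.2],[0,0,0]],[[0,0,0],[0,0,0]],[[0,0,0],[0,0,0]],[[0,0,0],[0,0,0]]]'

```text
clock: 30.95
tool_pos: [0.438, -0.0759, 0.1126]
eef_rot: [1.0, 0.0, 0.0, 0.0]
contact_force: [-0.7, -0.5, -0.7]
opening: 1.003
finger_force: 0.0
```

step_arm --increments '[[[0,0,-0.4],[0,0,0]],[[0,0,-1.0],[0,0,0]],[[0,0,-1.5],[0,0,0]],[[0,0,-1.5],[0,0,0]],[[0,0,-1.4],[0,0,0]],[[0,0,-1.0],[0,0,0]],[[0,0,-0.6],[0,0,0]],[[0,0,-0.2],[0,0,0]],[[0,0,0],[0,0,0]],[[0,0,0],[0,0,0]]]'

```text
clock: 31.95
tool_pos: [0.4403, -0.0763, 0.0386]
eef_rot: [1.0, 0.0, -0.001, -0.0]
contact_force: [0.7, -0.1, 0.1]
opening: 1.003
finger_force: 0.0
```

step_arm --increments '[[[0,0,0],[0,0,0]],[[0,0,0],[0,0,0]],[[0,0,0],[0,0,0]],[[0,0,0],[0,0,0]],[[0,0,0],[0,0,0]],[[0,0,0],[0,0,0]],[[0,0,0],[0,0,0]],[[0,0,0],[0,0,0]],[[0,0,0],[0,0,0]],[[0,0,0],[0,0,0]]]' --fingers 0

```text
clock: 32.95
tool_pos: [0.44, -0.0761, 0.0384]
eef_rot: [1.0, 0.001, -0.002, -0.0]
contact_force: [0.3, 1.0, 5.4]
opening: 0.728
finger_force: 35.0
```

step_arm --increments '[[[0,0,0.4],[0,0,0]],[[0,0,1.0],[0,0,0]],[[0,0,1.6],[0,0,0]],[[0,0,1.8],[0,0,0]],[[0,0,1.8],[0,0,0]],[[0,0,1.4],[0,0,0]],[[0,0.6,1.0],[0,0,0]],[[0,1.4,0.6],[0,0,0]],[[0,2.4,0.4],[0,0,0]],[[0,3.2,0],[0,0,0]]]'

```text
clock: 33.95
tool_pos: [0.4399, -0.0003, 0.1389]
eef_rot: [1.0, -0.001, -0.002, 0.0]
contact_force: [-0.3, 0.7, -2.7]
opening: 0.729
finger_force: 35.0
```

step_arm --increments '[[[0,3.6,0],[0,0,0]],[[0,3.6,0],[0,0,0]],[[0,3.6,0],[0,0,0]],[[0,3.6,0],[0,0,0]],[[0,3.6,0],[0,0,0]],[[0,3.6,0],[0,0,0]],[[0,3.2,0],[0,0,0]],[[0,2.4,0],[0,0,0]],[[0,1.4,0],[0,0,0]],[[0,0.6,0],[0,0,0]]]'

```text
clock: 34.95
tool_pos: [0.4391, 0.2932, 0.1381]
eef_rot: [1.0, 0.002, -0.002, -0.0]
contact_force: [0.2, 0.0, -2.8]
opening: 0.726
finger_force: 35.0
```

step_arm --increments '[[[0,0,-0.4],[0,0,0]],[[0,0,-1.0],[0,0,0]],[[0,0,-1.4],[0,0,0]],[[0,0,-1.6],[0,0,0]],[[0,0,-1.4],[0,0,0]],[[0,0,-1.2],[0,0,0]],[[0,0,-0.9],[0,0,0]],[[0,0,-0.5],[0,0,0]],[[0,0,-0.2],[0,0,0]],[[0,0,-0.1],[0,0,0]]]'

```text
clock: 35.95
tool_pos: [0.4401, 0.2918, 0.0513]
eef_rot: [1.0, 0.0, -0.002, -0.0]
contact_force: [-0.1, 0.0, -1.6]
opening: 0.728
finger_force: 35.0
```

step_arm --increments '[[[0,0,-0.1],[0,0,0]],[[0,0,-0.1],[0,0,0]],[[0,0,-0.1],[0,0,0]],[[0,0,-0.1],[0,0,0]],[[0,0,-0.05],[0,0,0]],[[0,0,0],[0,0,0]],[[0,0,0],[0,0,0]],[[0,0,0],[0,0,0]],[[0,0,0],[0,0,0]],[[0,0,0],[0,0,0]]]'

```text
clock: 36.95
tool_pos: [0.4399, 0.2918, 0.0467]
eef_rot: [1.0, 0.0, -0.002, -0.0]
contact_force: [-0.5, -0.4, -2.0]
opening: 0.727
finger_force: 35.0
```

step_arm --increments '[[[0,0,-0.05],[0,0,0]],[[0,0,-0.05],[0,0,0]],[[0,0,0],[0,0,0]],[[0,0,0],[0,0,0]],[[0,0,0],[0,0,0]],[[0,0,0],[0,0,0]],[[0,0,0],[0,0,0]],[[0,0,0],[0,0,0]],[[0,0,0],[0,0,0]],[[0,0,0],[0,0,0]]]'

```text
clock: 37.95
tool_pos: [0.44, 0.2918, 0.0464]
eef_rot: [1.0, 0.0, -0.002, -0.0]
contact_force: [-1.8, -1.8, 5.9]
opening: 0.725
finger_force: 35.0
```

step_arm --increments '[[[0,0,0.1],[0,0,0]],[[0,0,0],[0,0,0]],[[0,0,0],[0,0,0]],[[0,0,0],[0,0,0]],[[0,0,0],[0,0,0]],[[0,0,0.5],[0,0,0]],[[0,0,1.5],[0,0,0]],[[0,0,2.5],[0,0,0]],[[0,0,3],[0,0,0]],[[0,0,2.5],[0,0,0]]]' --fingers 1

```text
clock: 38.95
tool_pos: [0.44, 0.2917, 0.1483]
eef_rot: [1.0, 0.0, -0.002, -0.0]
contact_force: [0.4, 0.8, 0.9]
opening: 1.0
finger_force: 0.0
```

step_arm --increments '[[[0.8,-0.8,0],[0,0,1.5]],[[2.0,-2.2,0],[0,-0.2,1.5]],[[3.0,-3.3,0],[0,0,2]],[[3.0,-3.4,0],[0,0,2]],[[3.0,-3.4,0],[0,0,2]],[[3.0,-3.4,0],[0,0,2]],[[2.6,-2.8,0],[0,0,2]],[[1.8,-2.0,0],[0,0,2]],[[0.9,-1.0,0],[0,0,0]],[[0,0,0],[0,0,0]]]'

```text
clock: 39.95
tool_pos: [0.6416, 0.0668, 0.1467]
eef_rot: [0.992, 0.129, 0.0, 0.0]
contact_force: [0.3, 1.0, -0.8]
opening: 1.003
finger_force: 0.0
```

step_arm --increments '[[[0,0,-0.4],[0,0,0]],[[0,0,-1.0],[0,0,0]],[[0,0,-1.0],[0,0,0]],[[0,0,-0.6],[0,0,0]],[[0,0,-0.3],[0,0,0]],[[0,0,0],[0,0,0]],[[0,0,0],[0,0,0]],[[0,0,0],[0,0,0]],[[0,0,0],[0,0,0]],[[0,0,0],[0,0,0]]]'

```text
clock: 40.95
tool_pos: [0.6411, 0.0688, 0.114]
eef_rot: [0.991, 0.131, 0.0, -0.0]
contact_force: [0.2, 0.2, 0.4]
opening: 1.002
finger_force: 0.0
```

Aligned with t1. I need to go down 7.9 cm.

step_arm --increments '[[[0,0,-0.5],[0,0,0]],[[0,0,-1.1],[0,0,0]],[[0,0,-1.5],[0,0,0]],[[0,0,-1.5],[0,0,0]],[[0,0,-1.4],[0,0,0]],[[0,0,-1.0],[0,0,0]],[[0,0,-0.6],[0,0,0]],[[0,0,-0.2],[0,0,0]],[[0,0,0],[0,0,0]],[[0,0,0],[0,0,0]]]'

```text
clock: 41.95
tool_pos: [0.6414, 0.0688, 0.0363]
eef_rot: [0.991, 0.131, 0.0, -0.0]
contact_force: [0.2, 0.5, 0.3]
opening: 1.003
finger_force: 0.0
```

step_arm --increments '[[[0,0,0],[0,0,0]],[[0,0,0],[0,0,0]],[[0,0,0],[0,0,0]],[[0,0,0],[0,0,0]],[[0,0,0],[0,0,0]],[[0,0,0],[0,0,0]],[[0,0,0],[0,0,0]],[[0,0,0],[0,0,0]],[[0,0,0],[0,0,0]],[[0,0,0],[0,0,0]]]' --fingers 0

```text
clock: 42.95
tool_pos: [0.641, 0.0689, 0.0359]
eef_rot: [0.991, 0.131, -0.0, -0.0]
contact_force: [-1.6, 0.2, 5.0]
opening: 0.705
finger_force: 35.0
```

step_arm --increments '[[[0,0,0.3],[0,0,0]],[[0,0,0.8],[0,0,0]],[[0,0,1.4],[0,0,0]],[[0,0,1.8],[0,0,0]],[[0,0,2.0],[0,0,0]],[[0,0,2.0],[0,0,0]],[[0,0,2.0],[0,0,0]],[[0,0,2.0],[0,0,0]],[[-0.4,-0.3,1.8],[0,0,0]],[[-0.8,-0.6,1.4],[0,0,0]]]'

```text
clock: 43.95
tool_pos: [0.6291, 0.0601, 0.1925]
eef_rot: [0.991, 0.131, 0.001, -0.0]
contact_force: [0.4, 0.2, -4.3]
opening: 0.705
finger_force: 35.0
```

step_arm --increments '[[[-1.2,-1,1.0],[0,0,0]],[[-1.4,-1.1,0.5],[0,0,0]],[[-1.4,-1.1,0],[0,0,0]],[[-1.2,-1.0,0],[0,0,0]],[[-0.8,-0.7,0],[0,0,0]],[[-0.4,-0.3,0],[0,0,0]],[[0,0,0],[0,0,0]],[[0,0,0],[0,0,0]],[[0,0,0],[0,0,0]],[[0,0,0],[0,0,0]]]'

```text
clock: 44.95
tool_pos: [0.5653, 0.0084, 0.2056]
eef_rot: [0.991, 0.131, -0.0, -0.0]
contact_force: [0.6, 0.9, -3.7]
opening: 0.702
finger_force: 35.0
```

step_arm --increments '[[[0,0,0],[0,0,0]],[[0,0,0],[0,0,0]],[[0,0,0],[0,0,0]],[[0,0,0],[0,0,0]],[[0,0,0],[0,0,0]],[[0,0,0],[0,0,0]],[[0,0,0],[0,0,0]],[[0,0,0],[0,0,0]],[[0,0,0],[0,0,0]],[[0,0,0],[0,0,0]]]'

```text
clock: 45.95
tool_pos: [0.5649, 0.0078, 0.2057]
eef_rot: [0.991, 0.131, -0.0, -0.0]
contact_force: [-0.2, -0.6, -4.1]
opening: 0.707
finger_force: 35.0
```

```bash
python3 - <<'E'
from h import *
p,_=r.snapshot("scene"); cv2.imwrite("pics/scene1.png",p[:,:,::-1])
for i in range(3):
    s=r.get_state();print(s["contact_force"].round(2),s["tool_pos"].round(4),s["eef_rot"].round(4),np.abs(s["qd"]).max());r.snapshot("top")
p,d=r.snapshot("top");c=r.calibration("top");W=cloud(c,d)
m=((W[...,2]>.085)&(W[...,2]<.11)).astype(np.uint8)
for k in cv2.findContours(m[:,:300].copy(),0,2)[0]:
    if cv2.contourArea(k)>300:
        (a,b),q=cv2.minEnclosingCircle(k);print((a,b),q,cast(c,a,b,.098).round(4))
E
```

```text
[-0.3   0.66 -4.29] [0.5649 0.0078 0.2057] [ 9.914e-01  1.310e-01 -2.000e-04 -0.000e+00] 0.0014669282013938074
[ 0.18  0.3  -4.84] [0.5649 0.0078 0.2057] [ 9.914e-01  1.310e-01 -2.000e-04  0.000e+00] 0.0018301958756277248
[ 0.52  0.77 -5.31] [0.5649 0.0078 0.2057] [ 9.914e-01  1.310e-01 -2.000e-04 -0.000e+00] 0.001591289098133727
(184.490234375, 252.95277404785156) 14.807266235351562 [0.4328 0.29   0.098 ]
(183.0, 190.0) 14.14223575592041 [0.5834 0.3023 0.098 ]
(229.5, 126.5) 23.162569046020508 [0.7448 0.1965 0.098 ]
```

View pics/scene1.png

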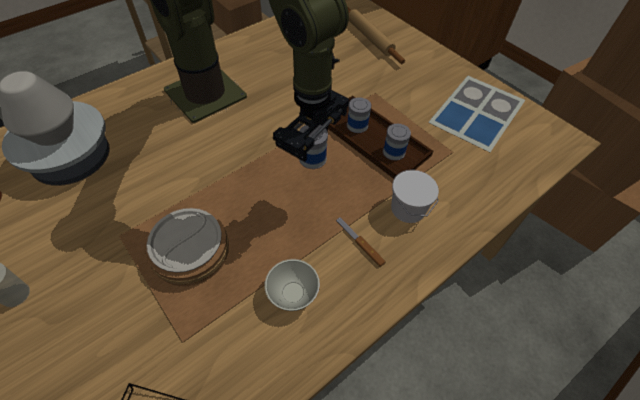

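Both lighter tins stand upright in the tray, at pixels (358,113) and (396,140). The heaviest hangs upright and still in the gripper at (315,150), with its underside about 17 cm above the board. The stack, bowl, knife and pail are where they started.

```bash
python3 -c "
from plant import r
print(r.finish_job())"
```

```text
the job is handed in; nothing more can be done
None
```

The two lighter tins (about 0.17 and 0.26 kg) stand upright in the tray, and the heaviest (about 0.46 kg) is held upright and still about 17 cm above the board; the job was handed in at about 46 s, with no verdict returned.

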